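Tip used vials into the discard funnel and hold its spring gate open

ROBOT

A 6-joint arm with a two-finger parallel gripper is mounted at the origin on a cart in front of the work surface, level with it; the furniture and walls round the work are solid. World frame = base frame: x ahead of the robot, y to its left, z up, the work surface at z = 0. Lengths are in m, angles in rad, forces in N, time in s.
With the tool pointing down it reaches from about 0.3 to 0.875 m from the base axis. Payload 4.2 kg.
Tool frame: the origin (TCP) lies between the finger pads; the fingertips stand 25 mm ahead of it and the grasp point (between the pads) lies 6 mm ahead of it; z points along the fingers, y is the direction in which the jaws open and shut (so a half turn about z gives the same grasp; the last joint's range is limited). The gripper opens to 85 mm and grips with 20 to 120 N. Pads are 22 mm wide; open, the fingers measure 114 mm over their backs; the gripper's body (76 mm by 85 mm) begins 54 mm behind the grasp point. The pads swing forward as they close: fully open they stand 13 mm farther back than shut.
Start: joints at [-0.02, 0.32, 1.565, -0, 1.257, -0.02], TCP at [0.575, 0, 0.222] pointing down, gripper open.
Joint ranges: [-3.11, 3.11], [-0.84, 2.01], [0.21, 2.61], [-1.34, 4.49], [0.05, 2.63], [-2.56, 2.56]. Speed limits (rad/s): [2.57, 2.57, 3.14, 3.14, 3.14, 3.14].

INTERFACE

Orientations are given as a unit quaternion [w, x, y, z].
In Python, from bench import r, imaging, job gives the robot as it stands.
- The arm moves only by the shell command python3 -m creep 'ROWS' [FORCE]. ROWS is JSON, a list that holds one entry, the list of rows, each a list of 7 numbers: the turn, a rotation vector about the world's x, y, z in rad, then the shift along the world's x, y, z in cm, then the opening, from -1 (shut) to 1 (fully open), so that 0 is half open. In form: [[[wx, wy, wz, tx, ty, tz, jaw], ...]]. A call has 1 to 12 rows; each row is the pose to reach, as a shift and turn from the pose commanded when the call began; what a row does not reach only later rows make up. A row lasts 1/10 s, in which the tool goes at most 50 mm and 8.59 degrees, less where a joint would pass 70% of its speed; a pose out of reach is approached as far as the arm can. A call with a gripper value outside its range is refused whole. The fingers move at their own pace and stop on an object; FORCE is the grip in N (left out, the last holds). Time passes only in rows, so rows that repeat a pose let the fingers close. It gives the time, the measured TCP pose, the force and the opening at its end, in the units of the state.
- r.get_obs(): the state, without advancing time (a new reading comes with each control period).
- imaging.grab_frame(name): name is "side" or "top" or "wrist"; returns a dict with "color" (400x640x3 uint8, red, green, blue), "vertical_fov" (degrees; the focal length in pixels is half the picture's height over the tangent of half this angle, whatever the lens; pixels are square), "cx", "cy" (the principal point, pixels), "k1" (the pictures are not rectified: a ray, as slopes to the right and down, at radius r is drawn at 1 + k1 r^2 times it, then the intrinsics apply), "cam_to_world" (4x4, takes a point from camera to world coordinates). Camera axes: x right, y up, looking along -z (the intrinsics and any distortion apply to the point x, -y, -z); pixel columns grow to the right and rows downward; lengths in m; the calibration is good to about 2 mm. A picture is of the moment at which its call begins. There is no depth.
- job.finish_job(): hands the job in, once; it reports no verdict.
The state is a dict: "time_s": time; "joint_pos": joint angles; "qd": joint speeds; "joint_efforts": joint torques, N m; "ee_pos": TCP position; "eef_rot": TCP orientation; "contact_force": force on the tool from outside, world axes, zero at the start; "wrist_torque": the same for the moment, N m; "opening": opening from 0.0 (shut) to 1.0 (fully open).
Only numpy, scipy, OpenCV 4.12 (cv2) and the standard library are available. Lean on these libraries where they do the work, as an engineer would, in place of code of your own. Each camera call takes 0.05 s, during which the arm holds its last target. There are 200 camera calls.

TASK

Clear four used sample vials away without handling them: pick up the blue tray by its upright grip, tip all four vials into the steel funnel of the discard station, and set the empty tray back down flat on the worktop. Then take the black knob of the spring-closed gate and pull it out until the red line on the slide has just come out at the front edge of the guide, so that the vials drop into the clear bin, and finish with the gripper still holding the knob there, since the gate springs shut when let go. Do not touch the vials with the fingers and leave the other things on the worktop where they stand.

Things in the scene. Friction and masses are not known exactly. Their poses are not given: they have to be found in the camera images.
- tray_grip (a point): The blue tray's grip, to grasp: upright plate at its back end, 12 mm thick (tray x), 50 mm wide (tray y), top 66 mm above the tray's underside; this point is in its middle, 47 mm above the underside, so that fingertips there pass over the tray's walls. Axes as the tray's: +x from lip to grip, z up.
- tray: Blue tipping tray, 0.16 kg, 130 mm (x) by 82 mm (y); origin: centre of its underside. Floor 3 mm thick, side and back walls 25 mm high; no front wall (-x) but a ramp that rises 6 mm at 12 degrees over the last 27 mm to the lip. Grip plate 63 mm from the origin at +x. Held level it keeps the vials; they roll or slide out when the lip end is tilted down 30 to 45 degrees.
- tray_lip (a point): Middle of the tray's pouring lip: 61 mm in front (-x) of the tray's origin, 8.5 mm above its underside.
- vial_1_mid (a point): Centre of a used glass vial that lies on its side in the tray: 16 mm diameter, 44 mm long, 12 g; z along its length.
- vial_2_mid (a point): Centre of a used glass vial that lies on its side in the tray: 16 mm diameter, 44 mm long, 12 g; z along its length.
- vial_3_mid (a point): Centre of a used glass vial that lies on its side in the tray: 16 mm diameter, 44 mm long, 12 g; z along its length.
- vial_4_mid (a point): Centre of a used glass vial that lies on its side in the tray: 16 mm diameter, 35 mm long, 12 g; z along its length.
- station: Discard station, fixed; origin on the worktop under the funnel's axis, -x is its front (roughly towards the robot), z up. Clear bin, inside 112 x 112 mm, from 8 to 80 mm above the worktop; over it a grey guide 126 mm wide, top at 97 mm. Steel funnel: rim at 157 mm, mouth 145 mm inside, narrowing to a round neck 58 mm inside that the gate closes; vials stay in it until the gate is pulled.
- funnel_mouth (a point): Centre of the funnel's mouth, at rim height (157 mm above the worktop). Axes as the station's.
- gate_knob (a point): Black upright knob on the front end of the gate's slide, to grasp: round stem 16 mm in diameter from 94 to 134 mm above the worktop, head 22 mm in diameter up to 146 mm; this point is on its axis at 118 mm, 122 mm in front of the funnel's axis when shut. The slide under it is a steel plate 72 mm wide, top at 90 mm. Axes as the station's.
- guide_edge (a point): Middle of the guide's front top edge, marked by two red ticks, 98 mm in front of the funnel's axis: the red line on the slide (4 mm wide, across it) has just come out here, its rear side level with the edge, when the gate is at its mark.
- gate (a joint): Gate slide, m: 0 shut, grows as the knob is pulled straight out along the station's -x (level); end stop at 0.085. The mark is at 0.065: there the slide's 66 mm window lies under the neck and the neck is fully open; farther out it starts to close again. A spring pulls it shut with about 3 N at 0 and 8 N at the mark.
- cup_d: Specimen cup with blue lid, 62 mm across, 69 mm high, standing at the left; origin at its underside. Bystander.
- cup_e: Specimen cup with yellow lid, same size, at the right. Bystander.
- tube50_c: Upright 50 ml tube with blue cap, 34 mm across, 113 mm high, at the right; origin at its underside. Bystander.
- strips_a: Upright test strip canister with green cap, 42 mm across, 113 mm high, at the back; origin at its underside. Bystander.
- strips_b: Upright test strip canister with purple cap, same size, at the back. Bystander.
- tube_rack: Rack with urine tubes, 50 x 226 x 114 mm, at the right; origin at its underside. Bystander.
Things that resemble listed ones, but are neither listed nor needed, are in the scene too. Several things look just like the tray: the one meant starts farthest from the robot's base.

How it is judged:
On the way, in this order (a step that is already met when the one before it is completed fails the run):
1. all four vials lie in the funnel, on the shut gate (horizontal distance between each of vial_1_mid, vial_2_mid, vial_3_mid, vial_4_mid and funnel_mouth below 0.075 m and z of vial_1_mid in the frame of station between 0.092 and 0.165 m and z of vial_2_mid in the frame of station between 0.092 and 0.165 m and z of vial_3_mid in the frame of station between 0.092 and 0.165 m and z of vial_4_mid in the frame of station between 0.092 and 0.165 m and value of joint gate below 0.008 m), for 0.2 s.
2. the tray stands flat on the worktop again, let go (height (world z) of tray between -0.01 and 0.006 m and angle between tray's own z axis and vertical below 0.06 rad and linear speed of tray below 0.02 m/s and contact force between the fingers and tray below 0.1 N and contact force between tray and station below 0.1 N), for 0.2 s.
At the end, for the whole second after the job is handed in: The gate is held at its mark, 65 mm out within 5 mm, by the fingers (over 2 N on the gate); all four vials lie in the bin below the gate; the tray stands flat on the worktop, at rest, let go and clear of the station (all of step 2 and value of joint gate between 0.06 and 0.07 m and contact force between the fingers and gate above 2 N and x of vial_1_mid in the frame of station between -0.058 and 0.058 m and y of vial_1_mid in the frame of station between -0.058 and 0.058 m and z of vial_1_mid in the frame of station between 0 and 0.062 m and x of vial_2_mid in the frame of station between -0.058 and 0.058 m and y of vial_2_mid in the frame of station between -0.058 and 0.058 m and z of vial_2_mid in the frame of station between 0 and 0.062 m and x of vial_3_mid in the frame of station between -0.058 and 0.058 m and y of vial_3_mid in the frame of station between -0.058 and 0.058 m and z of vial_3_mid in the frame of station between 0 and 0.062 m and x of vial_4_mid in the frame of station between -0.058 and 0.058 m and y of vial_4_mid in the frame of station between -0.058 and 0.058 m and z of vial_4_mid in the frame of station between 0 and 0.062 m); the arm keeps its last pose, push and grip.
It fails at once if the fingers touch a vial (contact force between the fingers and vial_1 above 0.5 N or contact force between the fingers and vial_2 above 0.5 N or contact force between the fingers and vial_3 above 0.5 N or contact force between the fingers and vial_4 above 0.5 N).
It fails at once if a bystander is moved by more than 30 mm (distance of any of cup_d, cup_e, tube50_c, strips_a, strips_b, tube_rack from where it was at the start of the episode above 0.03 m).
It also fails if it takes over 72 s, if anything falls off the work surface, if the arm or the gripper's body presses on something with over 40 N, if the wrist force passes 120 N, or if a joint passes its speed limit or range.

## Working session

There is one attempt and no reset: what is moved stays moved. The work goes in short steps, Python scripts to look and compute and a shell command to move; the robot and the scene stay as the last step left them, time stands still between calls to the robot, and variables do not carry over. Pictures are saved under pics/ and viewed, about 8 in all and at most 12, crops included, and the job is handed in when it is done.

```bash
mkdir -p pics
cat > h.py <<'E'
import numpy as np, cv2, pickle
from bench import r, imaging, job
def grab(n,fn=None):
    f=imaging.grab_frame(n); f={k:f[k] for k in f}
    if fn: cv2.imwrite('pics/'+fn,np.ascontiguousarray(f['color'][:,:,::-1]))
    pickle.dump(f,open(n+'.pkl','wb')); return f
def K(f):
    F=200/np.tan(np.radians(f['vertical_fov'])/2)
    return np.array([[F,0,f['cx']],[0,F,f['cy']],[0,0,1.]]),np.array([f['k1'],0,0,0.])
def ray(f,px):
    k,d=K(f); u=cv2.undistortPointsIter(np.array([[px]],float),k,d,None,None,(3,100,1e-10))[0,0]
    T=np.array(f['cam_to_world']); return T[:3,3],T[:3,:3]@np.array([u[0],-u[1],-1.])
def at(f,px,z):
    o,v=ray(f,px); return o+v*(z-o[2])/v[2]
def proj(f,p):
    k,d=K(f);T=np.array(f['cam_to_world']); c=(np.atleast_2d(p)-T[:3,3])@T[:3,:3]
    c=c*[1,-1,-1]; return cv2.projectPoints(c,np.zeros(3),np.zeros(3),k,d)[0][:,0]
def load(n): return pickle.load(open(n+'.pkl','rb'))
E
python3 - <<'E'
from h import *
for n in('top','side'):
    f=grab(n,n+'0.png'); print(n,f['vertical_fov'],f['k1'],np.round(f['cam_to_world'],3).tolist())
a=[cv2.imread(f'pics/{n}0.png') for n in('top','side')]
print(r.get_obs())
E
```

```text
top 43.50841595666597 0.009995521888572848 [[-0.009, 0.985, -0.17, 0.262], [-1.0, -0.009, -0.001, 0.02], [-0.003, 0.17, 0.985, 1.84], [0.0, 0.0, 0.0, 1.0]]
side 55.335165625290834 -0.09233961071457127 [[0.919, 0.156, -0.361, 0.104], [-0.393, 0.403, -0.827, -0.977], [0.017, 0.902, 0.431, 0.631], [0.0, 0.0, 0.0, 1.0]]
{'time_s': 0.1, 'joint_pos': array([-1.99877572e-02,  3.20239237e-01,  1.56556414e+00,  1.12156794e-05,
        1.25739683e+00, -2.00370644e-02]), 'qd': array([-8.91635640e-04, -5.77227028e-04, -3.24867489e-03, -5.26031521e-05,
       -6.70642111e-04, -2.59517223e-04]), 'joint_efforts': array([ 1.04973515e-04, -4.16406476e+01, -2.34704268e+01,  6.91456876e-05,
        4.87309400e-03, -3.56914008e-06]), 'ee_pos': array([5.74556245e-01, 2.01786121e-05, 2.20757115e-01]), 'eef_rot': array([-5.83311388e-04,  7.07090345e-01,  7.07122760e-01, -5.53023619e-04]), 'contact_force': array([ 0.13719383,  0.66335095, -0.05994356]), 'wrist_torque': array([-0.07201096,  0.02680522, -0.02788928]), 'opening': 1.0037859451748445}
```

View pics/top0.png

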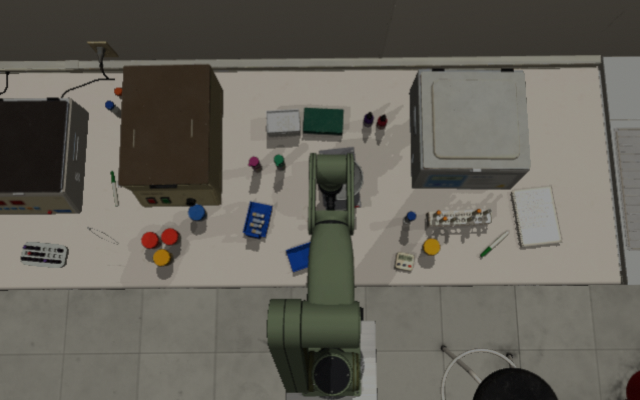

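View pics/side0.png

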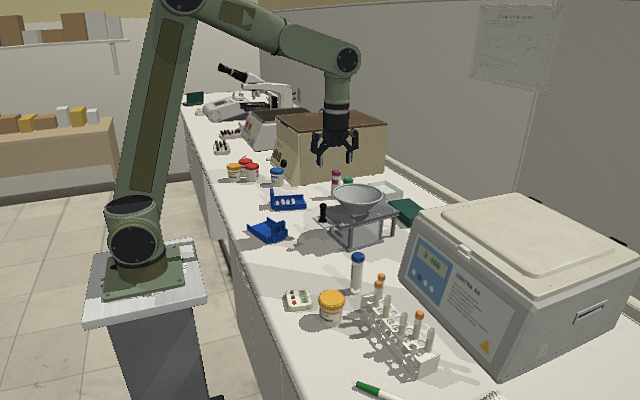

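The top view shows a blue tray with vials at (257,220) and another at (300,257), nearer the base. The station is under the arm near (345,180). The farther tray, with the vials, fits the description, so I'll confirm it in enlarged crops.

Run:
```python
import cv2,numpy as np
t=cv2.imread('pics/top0.png')[140:280,225:375]; s=cv2.imread('pics/side0.png')[165:265,240:410]
cv2.imwrite('pics/c_top.png',cv2.resize(t,None,fx=4,fy=4,interpolation=cv2.INTER_CUBIC))
cv2.imwrite('pics/c_side.png',cv2.resize(s,None,fx=4.6,fy=4.6,interpolation=cv2.INTER_CUBIC))
```

```text
(no output)
```

View pics/c_top.png

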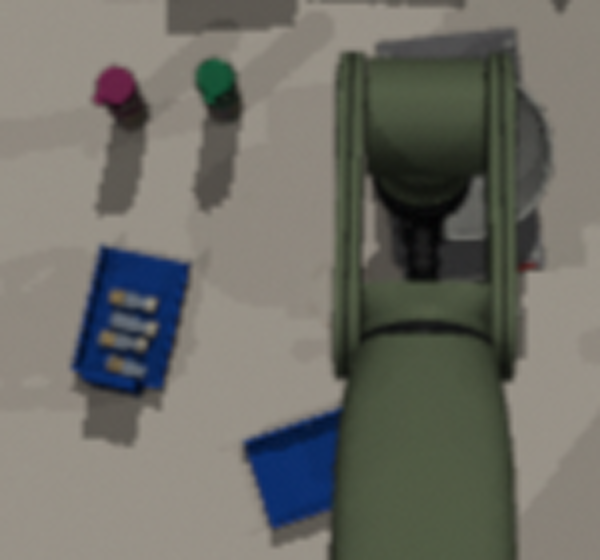

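View pics/c_side.png

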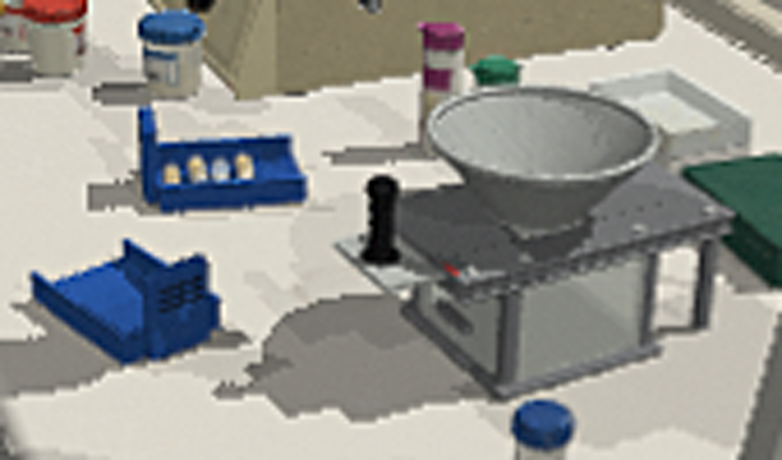

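The crops show the farther tray at crop (100-190, 247-392) holding four vials. Its grip is at the near end (towards the robot) and its lip points away. The near tray is empty, so the far one is meant. Next I'll work out coarse poses.

Run:
```python
from h import *
t=load('top');s=load('side')
c=lambda x,y:(225+x/4-.4,140+y/4-.4)
d=lambda x,y:(240+x/4.6-.4,165+y/4.6-.4)
for p in[(100,247),(190,262),(75,372),(160,392)]: print('tray',at(t,c(*p),.025).round(3))
for p in[(98,378),(145,392)]: print('grip top?',at(t,c(*p),.066).round(3))
print('side grip top',at(s,d(147,110),.066).round(3))
print('side lip ends',at(s,d(290,140),.025).round(3),at(s,d(303,170),.025).round(3), at(s,d(150,175),.025).round(3))
print('knob',at(s,d(382,178),.146).round(3),'funnel',at(s,d(542,143),.157).round(3))
print('funnel L/R',at(s,d(427,140),.157).round(3),at(s,d(658,150),.157).round(3))
for p in[(378,45),(515,30),(540,265)]: print('guide',at(t,c(*p),.097).round(3))
for p in[(735,225),(455,283)]: print('guide s',at(s,d(*p),.097).round(3))
for n,p in dict(cup_d=(197,213),sa=(279,161),sb=(254,162)).items(): print(n,at(t,p,.07 if n=='cup_d' else .113).round(3))
print('fit')
```

```text
tray [0.584 0.292 0.025]
tray [0.57  0.209 0.025]
tray [0.469 0.313 0.025]
tray [0.45  0.235 0.025]
grip top? [0.459 0.286 0.066]
grip top? [0.446 0.244 0.066]
side grip top [0.458 0.289 0.066]
side lip ends [0.577 0.277 0.025] [0.566 0.218 0.025] [0.449 0.254 0.025]
knob [ 0.517 -0.05   0.146] funnel [ 0.627 -0.06   0.157]
funnel L/R [ 0.558 -0.028  0.157] [ 0.693 -0.097  0.157]
guide [0.754 0.035 0.097]
guide [ 0.766 -0.089  0.097]
guide [ 0.552 -0.107  0.097]
guide s [ 0.752 -0.11   0.097]
guide s [ 0.541 -0.113  0.097]
cup_d [0.536 0.473 0.07 ]
sa [0.713 0.177 0.113]
sb [0.71  0.266 0.113]
fit
```

```bash
python3 -m creep '[[[0,0,-0.05,-3,6,0,1],[0,0,-0.1,-6,12,0,1],[0,0,-0.15,-9,18,0,1],[0,0,-0.19,-12.2,24,0,1],[0,0,-0.19,-12.2,26.5,0,1],[0,0,-0.19,-12.2,26.5,0,1],[0,0,-0.19,-12.2,26.5,0,1],[0,0,-0.19,-12.2,26.5,0,1]]]' 80
python3 - <<'E'
from h import *
t=grab('top','top1.png');w=grab('wrist','w1.png')
a=cv2.resize(cv2.imread('pics/top1.png')[140:235,290:385],(480,480),interpolation=cv2.INTER_CUBIC)
b=cv2.resize(cv2.imread('pics/w1.png'),(768,480))
cv2.imwrite('pics/a1.png',a);cv2.imwrite('pics/b1.png',b)
E
```

```text
time_s: 0.9
ee_pos: [0.4525, 0.2654, 0.2211]
eef_rot: [0.0, 0.77, 0.638, -0.001]
contact_force: [-1.0, -0.5, -0.2]
opening: 1.0
```

View pics/a1.png

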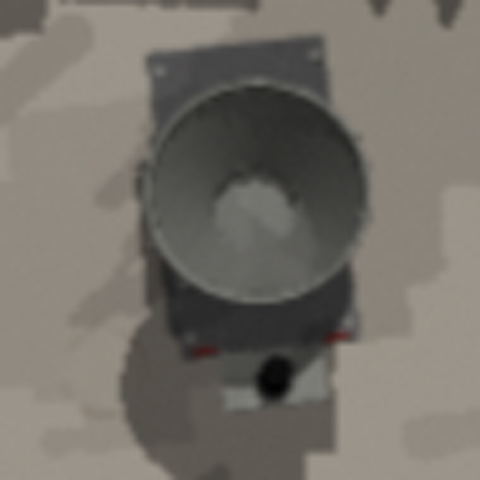

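View pics/b1.png

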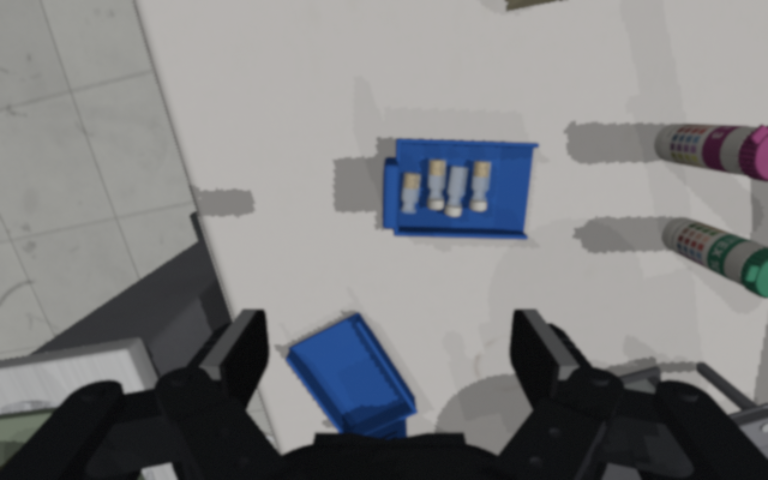

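The top crop shows the funnel rim centred at (257,190), the knob at (275,378) and the ticks at (203,352) and (338,337). In the wrist view the tray grip is at x≈390, y 158-230.

Run:
```python
from h import *
t=load('top');w=load('wrist');s=load('side')
k=480/95
c=lambda x,y:(290+(x+.5)/k-.5,140+(y+.5)/k-.5)
print('funnel',at(t,c(257,190),.157).round(4),'L,R',at(t,c(147,190),.157).round(3),at(t,c(368,190),.157).round(3),'knob',at(t,c(275,376),.146).round(4))
for p in[(150,52),(323,38),(203,352),(338,337)]: print('guide',at(t,c(*p),.097).round(4))
e=lambda x,y:((x+.5)/1.2-.5,(y+.5)/1.2-.5)
for p in[(385,158),(385,229),(397,158),(397,229)]: print('grip',at(w,e(*p),.066).round(4))
for p in[(398,140),(536,145),(396,235),(525,236)]: print('walls',at(w,e(*p),.025).round(4))
# proj check of tray model
for g,yaw in[((.453,.265),169)]:
  a=np.radians(yaw);R=np.array([[np.cos(a),-np.sin(a)],[np.sin(a),np.cos(a)]])
  for dx,dy,z in[(-6,-25,66),(-6,25,66),(6,-25,66),(6,25,66),(-124,-41,25),(-124,41,25)]:
    p=np.r_[np.array(g)+R@[dx/1e3,dy/1e3],z/1e3]; print(dx,dy,z,(proj(w,p)*1.2).round(0))
```

```text
funnel [ 0.6423 -0.0388  0.157 ] L,R [0.643 0.036 0.157] [ 0.642 -0.114  0.157] knob [ 0.5159 -0.0494  0.146 ]
guide [0.7571 0.0338 0.097 ]
guide [ 0.7662 -0.0895  0.097 ]
guide [ 0.5406 -0.0015  0.097 ]
guide [ 0.5503 -0.0958  0.097 ]
grip [0.4576 0.3073 0.066 ]
grip [0.4473 0.2545 0.066 ]
grip [0.4662 0.3057 0.066 ]
grip [0.4564 0.2528 0.066 ]
walls [0.4697 0.3158 0.025 ]
walls [0.5813 0.2909 0.025 ]
walls [0.4532 0.2365 0.025 ]
walls [0.5644 0.2143 0.025 ]
-6 -25 66 [[398. 182.]]
-6 25 66 [[397. 246.]]
6 -25 66 [[382. 182.]]
6 25 66 [[382. 246.]]
-124 -41 25 [[538. 156.]]
-124 41 25 [[529. 249.]]
```

```bash
python3 -m creep '[[[0,0,-0.015,0.35,1.2,-3,0],[0,0,-0.015,0.35,1.2,-6,0],[0,0,-0.015,0.35,1.2,-9,0],[0,0,-0.015,0.35,1.2,-12,0],[0,0,-0.015,0.35,1.2,-14,0],[0,0,-0.015,0.35,1.2,-15.5,0],[0,0,-0.015,0.35,1.2,-16.4,0],[0,0,-0.015,0.35,1.2,-16.4,0]]]' 80
python3 - <<'E'
from h import *
w=grab('wrist','w2.png'); s=grab('side','s2.png')
a=cv2.resize(cv2.imread('pics/w2.png'),(560,350));b=cv2.resize(cv2.imread('pics/s2.png')[150:250,240:360],(420,350),interpolation=cv2.INTER_CUBIC)
cv2.imwrite('pics/m2.png',np.hstack([a[:,140:520],b]))
E
```

```text
time_s: 1.8
ee_pos: [0.4564, 0.2755, 0.0565]
eef_rot: [-0.0, 0.776, 0.63, -0.001]
contact_force: [0.3, -0.1, 0.3]
opening: 0.5
```

View pics/m2.png

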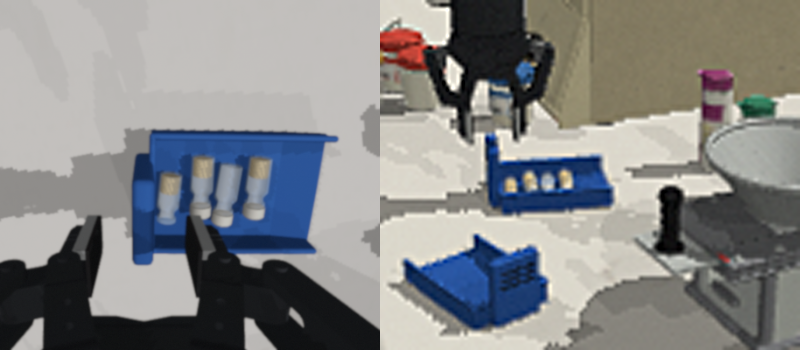

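Run:
```python
from h import *
w=load('wrist');s=load('side');t=load('top')
o=r.get_obs();p=o['ee_pos'];print(p,o['joint_pos'].round(3))
a=np.radians(168.4);ux=np.array([np.cos(a),np.sin(a),0]);uy=np.array([-ux[1],ux[0],0])
def show(q,l):
  x=proj(w,q)[0]*.875-[140,0];y=(proj(s,q)[0]-[240,150])*3.5+[380,0];print(l,x.round(),y.round())
show(p,'tcp');show(p-[0,0,.006],'grasp')
for sg in(-1,1): show(p-[0,0,.02]+sg*.021*ux,'tip%d'%sg)
d=lambda x,y:(240+(x-380)/3.5,150+y/3.5)
e=lambda x,y:((x+140)/.875,y/.875)
def tri(a1,a2):
  A=[];b=[]
  for f,px in((w,a1),(s,a2)):
    oo,v=ray(f,px);v/=np.linalg.norm(v);P=np.eye(3)-np.outer(v,v);A.append(P);b.append(P@oo)
  return np.linalg.lstsq(np.vstack(A),np.hstack(b),rcond=None)[0].round(4)
print('grip top near corner',tri(e(140,260),d(495,142)), at(s,d(495,142),.066), at(w,e(143,260),.066),at(w,e(143,158),.066))
# plate corners
for y in(-.025,.025): print(at(s,d(490,136),.066))
print('wall lip near',at(s,d(610,185),.025),at(w,e(315,250),.025),'far',at(s,d(600,157),.025),at(w,e(337,138),.025))
```

```text
[0.45724347 0.27661621 0.05803922] [ 0.523  0.415  1.881 -0.     0.844  0.729]
tcp [146. 221.] [493. 146.]
grasp [146. 217.] [493. 151.]
tip-1 [180. 207.] [514. 162.]
tip1 [111. 207.] [474. 165.]
grip top near corner [0.4528 0.2605 0.07  ] [0.45724007 0.26880632 0.066     ] [0.45194235 0.2581941  0.066     ] [0.46354169 0.31335526 0.066     ]
[0.45687085 0.285952   0.066     ]
[0.45687085 0.285952   0.066     ]
wall lip near [0.56309317 0.20748062 0.025     ] [0.56541842 0.21469875 0.025     ] far [0.57869064 0.27825364 0.025     ] [0.58241264 0.2916825  0.025     ]
```

Wrist and side views put the jaws astride the grip, about level with its middle in y. I'll nudge 4 mm, close and lift.

```bash
python3 -m creep '[[[0,0,0,0,0.4,0,0],[0,0,0,0,0.4,0,-1],[0,0,0,0,0.4,0,-1],[0,0,0,0,0.4,0,-1],[0,0,0,0,0.4,0,-1],[0,0,0,0,0.4,0,-1],[0,0,0,0,0.4,0,-1],[0,0,0,0,0.4,0,-1]]]' 80
python3 -m creep '[[[0,0,0,0,0,1,-1],[0,0,0,0,0,2.5,-1],[0,0,0,0,0,5,-1],[0,0,0,0,0,5,-1]]]'
python3 - <<'E'
from h import *
w=grab('wrist','w3.png'); s=grab('side','s3.png')
a=cv2.resize(cv2.imread('pics/w3.png'),(560,350));b=cv2.resize(cv2.imread('pics/s3.png')[130:230,240:360],(420,350),interpolation=cv2.INTER_CUBIC)
cv2.imwrite('pics/m3.png',np.hstack([a[:,140:520],b]))
E
```

```text
time_s: 2.7
ee_pos: [0.4565, 0.281, 0.0575]
eef_rot: [0.0, 0.776, 0.631, 0.0]
contact_force: [-0.1, -0.2, 0.3]
opening: -0.001
time_s: 3.1
ee_pos: [0.4587, 0.2823, 0.1112]
eef_rot: [0.001, 0.776, 0.631, 0.004]
contact_force: [-0.2, 0.6, 0.9]
opening: -0.001
```

View pics/m3.png

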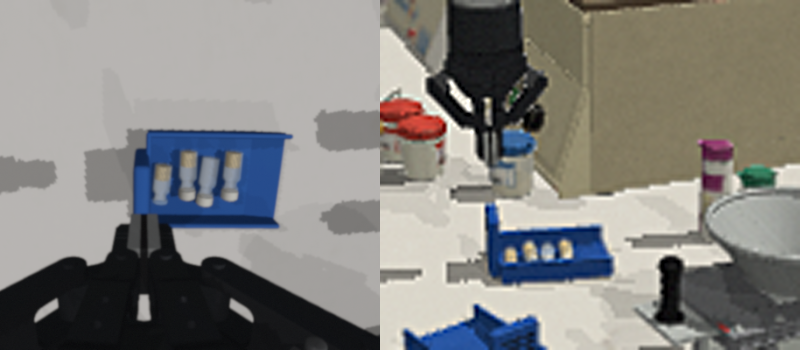

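Run:
```python
from h import *
w=load('wrist');s=load('side')
p=r.get_obs()['ee_pos'];print(p); print(np.array(w['cam_to_world']).round(3).tolist())
for l,q in(('tcp',p),('tip',p-[0,0,.025])):
  print(l,(proj(w,q)[0]*.875-[140,0]).round(),((proj(s,q)[0]-[240,130])*3.5+[380,0]).round())
d=lambda x,y:(240+(x-380)/3.5,130+y/3.5)
e=lambda x,y:((x+140)/.875,y/.875)
def tri(a1,a2):
  A=[];b=[]
  for f,px in((w,a1),(s,a2)):
    oo,v=ray(f,px);v/=np.linalg.norm(v);P=np.eye(3)-np.outer(v,v);A.append(P);b.append(P@oo)
  return np.linalg.lstsq(np.vstack(A),np.hstack(b),rcond=None)[0].round(4)
print('lip wall far top',tri(e(290,135),d(600,228)),'near',tri(e(278,225),d(612,258)))
print('plate near top',tri(e(140,214),d(494,212)),'far',tri(e(140,150),d(489,204)))
for z in(0,.025,.066): print(z,at(w,e(290,135),z).round(3),at(w,e(278,225),z).round(3),at(w,e(140,150),z).round(3),at(s,d(600,228),z).round(3),at(s,d(494,212),z).round(3))
```

```text
[0.45679972 0.28114439 0.10835589]
[[0.979, 0.197, 0.052, 0.472], [-0.203, 0.939, 0.276, 0.353], [0.005, -0.281, 0.96, 0.263], [0.0, 0.0, 0.0, 1.0]]
tcp [142. 222.] [490. 171.]
tip [142. 205.] [491. 193.]
lip wall far top [0.5838 0.2907 0.0179] near [0.5671 0.2115 0.0191]
plate near top [0.4544 0.2679 0.0667] far [0.4624 0.3112 0.0573]
0 [0.592 0.286 0.   ] [0.575 0.2   0.   ] [0.459 0.3   0.   ] [0.597 0.327 0.   ] [0.497 0.415 0.   ]
0.025 [0.581 0.292 0.025] [0.565 0.215 0.025] [0.46  0.305 0.025] [0.578 0.276 0.025] [0.482 0.36  0.025]
0.066 [0.562 0.303 0.066] [0.549 0.239 0.066] [0.462 0.313 0.066] [0.546 0.191 0.066] [0.456 0.269 0.066]
```

Run:
```python
from h import *
w=load('wrist');s=load('side')
d=lambda x,y:(240+(x-380)/3.5,130+y/3.5)
e=lambda x,y:((x+140)/.875,y/.875)
A=[];b=[]
for f,px in((w,e(142,213)),(s,d(490,160))):
    oo,v=ray(f,px);v/=np.linalg.norm(v);P=np.eye(3)-np.outer(v,v);A.append(P);b.append(P@oo)
x,res,_,_=np.linalg.lstsq(np.vstack(A),np.hstack(b),rcond=None);print('tip',x.round(4),res)
print('start tip open',proj(s,[[.575,0,.21],[.575+.042,0,.21],[.575-.042,0,.21],[.575,0,.222]]).round(1), 'seen ~ (320,162),(350,160)')
print(r.get_obs()['joint_pos'].round(4))
# rough finger silhouette rows at crop centre column in side image
im=s['color'];print([ (y,im[y,268:276].mean(1).astype(int).tolist()) for y in range(160,190,1)])
```

```text
tip [0.4594 0.2899 0.1165] [6.42386207e-07]
start tip open [[334.  174.7]
 [346.4 173. ]
 [321.4 176.5]
 [334.2 171. ]] seen ~ (320,162),(350,160)
[ 5.3030e-01  3.5780e-01  1.8188e+00 -1.0000e-04  9.6330e-01  7.3540e-01]
[(160, [22, 20, 120, 108, 9, 25, 27, 87]), (161, [11, 17, 156, 132, 0, 11, 11, 47]), (162, [17, 32, 176, 132, 10, 28, 31, 21]), (163, [22, 27, 141, 117, 13, 26, 28, 28]), (164, [22, 31, 141, 133, 13, 21, 28, 24]), (165, [23, 22, 82, 133, 16, 25, 24, 29]), (166, [21, 25, 16, 2, 25, 24, 26, 80]), (167, [12, 25, 48, 12, 61, 15, 33, 126]), (168, [8, 73, 130, 27, 135, 42, 23, 94]), (169, [9, 64, 127, 16, 128, 52, 23, 94]), (170, [6, 57, 122, 18, 126, 68, 25, 94]), (171, [5, 47, 124, 37, 125, 65, 26, 85]), (172, [1, 43, 125, 39, 124, 66, 15, 38]), (173, [1, 46, 125, 37, 109, 66, 15, 35]), (174, [14, 37, 122, 37, 93, 68, 30, 68]), (175, [124, 69, 114, 37, 92, 93, 99, 182]), (176, [227, 186, 109, 45, 93, 105, 79, 109]), (177, [202, 207, 140, 57, 72, 85, 85, 76]), (178, [201, 207, 214, 123, 115, 138, 140, 139]), (179, [199, 203, 208, 115, 123, 144, 152, 154]), (180, [172, 174, 180, 110, 101, 122, 140, 151]), (181, [180, 180, 181, 130, 69, 66, 109, 145]), (182, [177, 180, 182, 182, 104, 105, 111, 139]), (183, [94, 79, 84, 85, 114, 122, 125, 130]), (184, [103, 108, 117, 120, 115, 120, 123, 131]), (185, [134, 132, 131, 132, 116, 131, 119, 123]), (186, [127, 129, 128, 130, 126, 142, 136, 115]), (187, [137, 141, 129, 131, 136, 235, 229, 224]), (188, [227, 229, 131, 149, 128, 221, 219, 216]), (189, [219, 222, 39, 80, 88, 143, 221, 213])]
```

Triangulating wrist and side views puts the closed fingertips at z≈0.1165, about 33 mm higher than the nominal TCP+25 mm. The jaws therefore closed above the plate and the tray is untouched. I'll go back down, lower this time.

```bash
python3 -m creep '[[[0,0,0,0,0.6,0,-0.2],[0,0,0,0,0.6,0,-0.2],[0,0,0,0,0.6,-2,-0.2],[0,0,0,0,0.6,-4,-0.2],[0,0,0,0,0.6,-5,-0.2],[0,0,0,0,0.6,-6,-0.2],[0,0,0,0,0.6,-7,-0.2],[0,0,0,0,0.6,-8,-0.2],[0,0,0,0,0.6,-8,-0.2]]]' 80
python3 - <<'E'
from h import *
w=grab('wrist','w4.png'); s=grab('side','s4.png')
a=cv2.resize(cv2.imread('pics/w4.png'),(560,350));b=cv2.resize(cv2.imread('pics/s4.png')[150:250,240:360],(420,350),interpolation=cv2.INTER_CUBIC)
cv2.imwrite('pics/m4.png',np.hstack([a[:,140:520],b]))
E
```

```text
time_s: 4.1
ee_pos: [0.4558, 0.2865, 0.0263]
eef_rot: [-0.0, 0.776, 0.631, -0.001]
contact_force: [0.0, 0.3, 0.6]
opening: 0.4
```

View pics/m4.png

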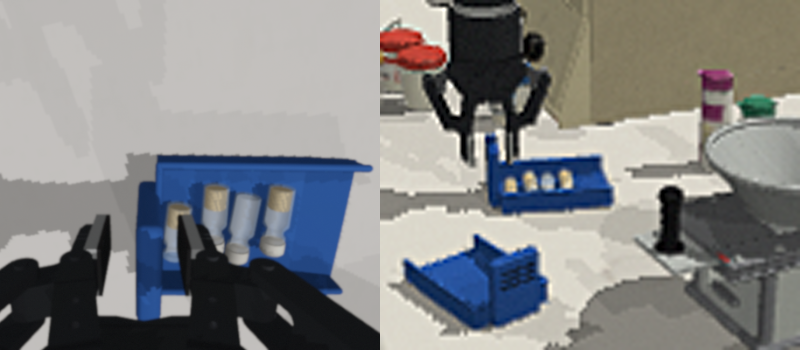

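The fingers now straddle the plate: plate x≈148 between pads at 105 and 185 in the wrist view, with the tips below the plate top in the side view. Closing.

```bash
python3 -m creep '[[[0,0,0,0,0,0,-1],[0,0,0,0,0,0,-1],[0,0,0,0,0,0,-1],[0,0,0,0,0,0,-1],[0,0,0,0,0,0,-1],[0,0,0,0,0,0,-1]]]' 80
python3 -m creep '[[[0,0,0,0,0,0.5,-1],[0,0,0,0,0,1.5,-1],[0,0,0,0,0,3,-1],[0,0,0,0,0,3,-1],[0,0,0,0,0,3,-1]]]'
python3 -c "
from h import *
o=r.get_obs();print(o['ee_pos'],o['contact_force'],o['opening'])"
```

```text
time_s: 4.8
ee_pos: [0.4573, 0.2874, 0.0283]
eef_rot: [0.0, 0.776, 0.631, 0.001]
contact_force: [0.5, -0.7, 6.2]
opening: 0.126
time_s: 5.3
ee_pos: [0.4563, 0.2869, 0.0576]
eef_rot: [-0.0, 0.776, 0.631, 0.0]
contact_force: [-0.3, -0.7, -2.5]
opening: 0.127
[0.45629248 0.28694025 0.05759245] [-0.31139715 -0.70259356 -2.48465091] 0.12663333062345117
```

```bash
python3 -m creep '[[[0,0,0,0,0,1,-1],[0,0,0,0,0,2.5,-1],[0,0,0,0,0,4.5,-1],[0,0,0,0,0,6.5,-1],[0,0,0,0,0,8.5,-1],[0,0,0,0,0,10.5,-1],[0,0,0,0,0,12.5,-1],[0,0,0,0,0,14.5,-1],[0,0,0,0,0,15.7,-1],[0,0,0,0,0,16.5,-1],[0,0,0,0,0,16.5,-1]]]'
python3 -m creep '[[[0,0,0.01,0,-0.8,0,-1],[0,0,0.02,0.2,-2.2,0,-1],[0,0,0.04,0.4,-4.5,0,-1],[0,0,0.06,0.6,-7,0,-1],[0,0,0.08,0.8,-9.5,0,-1],[0,0,0.1,1,-12,0,-1],[0,0,0.12,1.2,-14.5,0,-1],[0,0,0.14,1.4,-17,0,-1],[0,0,0.16,1.6,-19.5,0,-1],[0,0,0.18,1.8,-22,0,-1],[0,0,0.2,1.9,-24,0,-1],[0,0,0.21,2,-25,0,-1]]]'
python3 -m creep '[[[0,0,0.01,0.1,-1,0,-1],[0,0,0.03,0.2,-3,0,-1],[0,0,0.05,0.4,-5,0,-1],[0,0,0.07,0.6,-7,0,-1],[0,0,0.08,0.7,-8.5,0,-1],[0,0,0.08,0.7,-9,0,-1],[0,0,0.08,0.7,-9,0,-1]]]'
python3 - <<'E'
from h import *
from scipy.spatial.transform import Rotation as Ro
o=r.get_obs();p=o['ee_pos'];q=o['eef_rot'];R=Ro.from_quat([q[1],q[2],q[3],q[0]]).as_matrix()
print(p,R.round(3).tolist(),o['joint_pos'].round(2))
E
```

```text
time_s: 6.4
ee_pos: [0.4567, 0.2872, 0.2232]
eef_rot: [0.0, 0.776, 0.631, 0.001]
contact_force: [0.2, -0.0, -1.8]
opening: 0.125
time_s: 7.6
ee_pos: [0.4754, 0.0349, 0.2214]
eef_rot: [-0.001, 0.706, 0.709, -0.001]
contact_force: [0.2, 0.1, -2.5]
opening: 0.127
time_s: 8.3
ee_pos: [0.4828, -0.0535, 0.2217]
eef_rot: [-0.001, 0.677, 0.736, -0.001]
contact_force: [0.8, 0.4, -2.0]
opening: 0.125
[ 0.4827806  -0.05350658  0.22173823] [[-0.083, 0.997, -0.002], [0.997, 0.083, 0.0], [0.0, -0.002, -1.0]] [-0.13  0.18  1.76  0.    1.21 -0.22]
```

```bash
python3 -m creep '[[[-0.003,0.04,0,0.2,0,0.3,-1],[-0.007,0.08,0,0.4,0,0.6,-1],[-0.01,0.12,0,0.6,0.1,0.9,-1],[-0.014,0.16,0,0.8,0.1,1.2,-1],[-0.018,0.2,0,1,0.1,1.4,-1],[-0.021,0.243,0,1.2,0.1,1.7,-1],[-0.021,0.243,0,1.2,0.1,1.7,-1],[-0.021,0.243,0,1.2,0.1,1.7,-1]]]'
python3 - <<'E'
from h import *
s=grab('side','s5.png');t=grab('top','t5.png')
b=cv2.resize(cv2.imread('pics/s5.png')[130:250,270:400],(520,480),interpolation=cv2.INTER_CUBIC)
a=cv2.resize(cv2.imread('pics/t5.png')[145:245,300:370],(280,400),interpolation=cv2.INTER_CUBIC)
cv2.imwrite('pics/m5.png',np.hstack([b,np.vstack([a,np.zeros((80,280,3),np.uint8)])]))
E
```

```text
time_s: 9.1
ee_pos: [0.4953, -0.0514, 0.2391]
eef_rot: [-0.082, 0.671, 0.731, -0.09]
contact_force: [0.0, -0.1, -1.9]
opening: 0.125
```

View pics/m5.png

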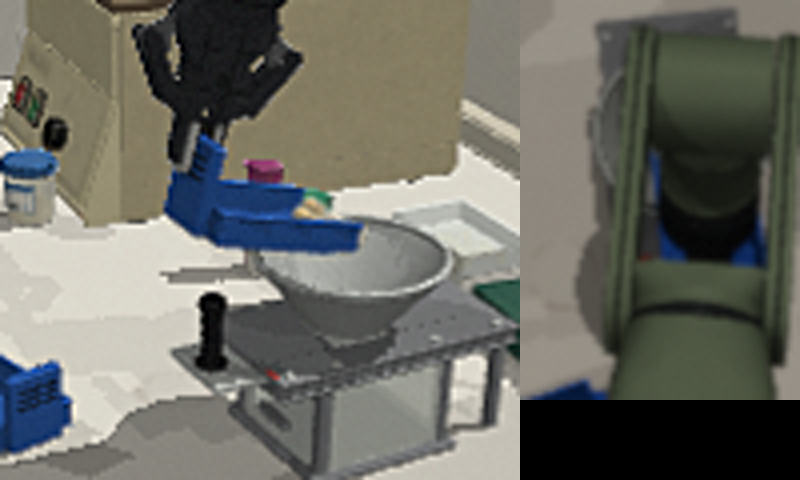

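Run:
```python
from h import *
from scipy.spatial.transform import Rotation as Ro
s=load('side');o=r.get_obs();p=o['ee_pos'];q=o['eef_rot'];R=Ro.from_quat([q[1],q[2],q[3],q[0]]).as_matrix()
# tray axes in tool: tray -x = tool y(fwd), tray z = -tool z, 
f,z=R[:,1],-R[:,2]; y=np.cross(z,-f)
print('fwd',f.round(3),'y',y.round(3))
for nm,h in(('A',.061),('B',.0283)):
  c=lambda tx,ty,tz:p+f*(.063-tx)+y*ty+z*(tz-h)
  for l,v in dict(lip=(-.061,0,.0085),nearwall=(-.065,.041,.025),farwall=(-.065,-.041,.025),backnear=(.057,.041,.0),griptopnear=(.063,.025,.066)).items():
    w=c(*v);print(nm,l,w.round(3),((proj(s,w)[0]-[270,130])*4).round())
print('funnel rim',[((proj(s,[.642+.0745*np.cos(a),-.039+.0745*np.sin(a),.157])[0]-[270,130])*4).round().tolist() for a in np.arange(0,6.3,np.pi/4)])
```

```text
fwd [ 0.967  0.083 -0.241] y [ 0.085 -0.996  0.   ]
A lip [ 0.602 -0.043  0.159] [310. 257.]
A nearwall [ 0.614 -0.083  0.174] [350. 257.]
A farwall [ 0.607 -0.001  0.174] [292. 218.]
A backnear [ 0.49  -0.093  0.179] [200. 282.]
A griptopnear [ 0.498 -0.077  0.244] [204. 185.]
B lip [ 0.61  -0.042  0.19 ] [321. 216.]
B nearwall [ 0.621 -0.082  0.205] [361. 215.]
B farwall [ 0.614 -0.     0.205] [303. 178.]
B backnear [ 0.497 -0.093  0.211] [211. 238.]
B griptopnear [ 0.506 -0.076  0.276] [215. 140.]
funnel rim [[437.0, 236.0], [381.0, 215.0], [310.0, 215.0], [263.0, 234.0], [267.0, 264.0], [325.0, 287.0], [403.0, 288.0], [449.0, 266.0], [437.0, 236.0]]
```

Seen corners match tool model B, which puts the lip at about (0.610, -0.042, 0.190), 32 mm before the funnel axis. The vials have rolled against the ramp. Now I'll pour, keeping the lip fixed.

```bash
python3 -m creep '[[[-0.004,0.05,0,0.3,0,0.6,-1],[-0.009,0.105,0,0.6,0.1,1.2,-1],[-0.013,0.157,0,0.9,0.1,1.8,-1],[-0.018,0.209,0,1.3,0.1,2.3,-1],[-0.022,0.26,0,1.7,0.1,2.8,-1],[-0.027,0.314,0,2.1,0.2,3.3,-1],[-0.032,0.366,0,2.5,0.2,3.8,-1],[-0.036,0.419,0,3,0.3,4.3,-1],[-0.042,0.489,0,3.7,0.3,4.8,-1],[-0.042,0.489,0,3.7,0.3,4.8,-1],[-0.042,0.489,0,3.7,0.3,4.8,-1],[-0.042,0.489,0,3.7,0.3,4.8,-1]]]'
python3 -m creep '[[[0,0,0,0,0,0,-1],[0,0,0,0,0,0,-1],[0,0,0,0,0,0,-1],[0,0,0,0,0,0,-1],[0,0,0,0,0,0,-1]]]'
python3 - <<'E'
from h import *
s=grab('side','s6.png');t=grab('wrist','w6.png')
b=cv2.resize(cv2.imread('pics/s6.png')[110:250,270:400],(446,480),interpolation=cv2.INTER_CUBIC)
a=cv2.resize(cv2.imread('pics/w6.png'),(640,400))[:,150:500]
cv2.imwrite('pics/m6.png',np.hstack([b,np.vstack([a,np.zeros((80,350,3),np.uint8)])]))
print(r.get_obs()['contact_force'])
E
```

```text
time_s: 10.4
ee_pos: [0.532, -0.049, 0.2881]
eef_rot: [-0.242, 0.632, 0.688, -0.264]
contact_force: [0.4, -1.7, -1.5]
opening: 0.126
time_s: 10.9
ee_pos: [0.5325, -0.049, 0.2876]
eef_rot: [-0.243, 0.631, 0.687, -0.265]
contact_force: [0.3, -0.3, -0.9]
opening: 0.127
[-0.76139988 -0.49943152 -1.92234517]
```

View pics/m6.png

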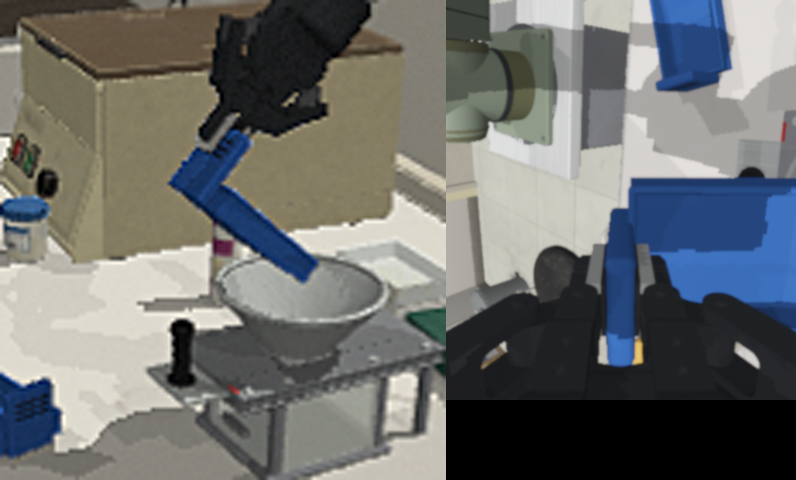

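The tray is at about 42° with its lip over the mouth. The visible tray floor is empty. I'll check the rest of the tray numerically, as image views are nearly used up.

Run:
```python
from h import *
w=load('wrist')['color'].astype(int)
def ch(p):
    R,G,B=p
    if B>R+40 and B>G+25: return 'b'
    if max(p)<60: return '.'
    if R>B+25: return 'y'
    return 'w' if min(p)>150 else 'g'
for y in range(170,330,8): print(y,''.join(ch(w[y:y+4,x:x+4].mean((0,1))) for x in range(320,640,5)))
```

```text
170 wwwwwwwwwwwwwwwwwwwwwwwwg....ggggggggggwwwwwwwwwwwwgggwwyyyyywgg
178 wwwbbbbbbbbbbbbbbbbbbbbbbbbbbbbbbbbbbbbbbgggggggggwwwwwwwyyyywgg
186 wwwbbbbbbbbbbbbbbbbbbbbbbbbbbbbbbbbbbbbbbbbbbbbbbbbbwwwwwwwwwggy
194 wwgbbbbbbbbbbbbbbbbbbbbbbbbbbbbbbbbbbbbbbbbbbbbbwwwgggggwwwwwggy
202 wwgbbbbbbbbbbbbbbbbbbbbbbbbbbbbbbbbbbbbbbbbbbbbwwwggyyygwwwwwgww
210 bbbbbbbbbbbbbbbbbbbbbbbbbbbbbbbbbbbbbbbbbbbbbbbwwwggyyywwwwwwgww
218 bbbbbbbbbbbbbbbbbbbbbbbbbbbbbbbbbbbbbbbbbbbbbbbwwwggyyywwwwwwgww
226 bbbbbbbbbbbbbbbbbbbbbbbbbbbbbbbbbbbbbbbbbbbbbbbwwwgwwwwwgwwwggww
234 bbbbbbbbbbbbbbbbbbbbbbbbbbbbbbbbbbbbbbbbbbbbbbwwwwgwwwwwgwwwwgww
242 bbbbbgbbbbbbbbbbbbbbbbbbbbbbbbbbbbbbbbbbbbbbbbwwwwwwwwwwgwwwwggg
250 bbbbgggbbbbbbbbbbbbbbbbbbbbbbbbbbbbbbbbbbbbbbbwwwwwwwwwwwwgggggg
258 bbbbggg..bbbbbbbbbbbbbbbbbbbbbbbbbbbbbbbbbbbbwwwwwwwwwwwwwwwwwgg
266 bbbbgggg..bbbbbbbbbbbbbbbbbbbbbbbbbbbbbbbbbbbwwwwwwwwwwwwggggggg
274 bbbb.ggg..gbbbbbbbbbbbbbbbbbbbbbbbbbbbbbbbbbbwwwwwwwwwwggggggggg
282 bbbb.ggg...bbbbbbbbbbbbbbbbbbbbbbbbbbbbbbbbbwwwwwwwwwwgggggggggg
290 bbbb.g......bbbbbbbbbbbbbbbbbbbbbbbbbbbbbbbbwwwwwwwwwggggggggggg
298 bbbb.........gbbbb......bbbbbbbbbbbbbbbbbbbbwwwwwwwwwgggggggwgwg
306 bbbb.......................gbbbbbbbbbbbbbbbgwwwwwwwwggggwwwwwwgg
314 bbbb..........................gbbbbbbbbbbbbwwggwwwwggggwwwwwwwgg
322 bbbb.............................gbbbbbbbbbbgwwgggggwwwwwwwwwwww
```

The tray is empty, and tan caps show beyond the lip in the funnel. I'll lift, level it and carry it back.

```bash
python3 -m creep '[[[0,0,0,0,0,1.5,-1],[0,0,0,-0.5,0,4,-1],[0.009,-0.1,0,-1,0,5,-1],[0.017,-0.2,0,-2,0,5,-1],[0.026,-0.3,0,-3,0,5,-1],[0.035,-0.4,0,-4,0,5,-1],[0.044,-0.5,0,-5,0,5,-1],[0.052,-0.6,0,-6,0,5,-1],[0.061,-0.7,0,-7,0,5,-1],[0.064,-0.732,0,-7.6,0,5,-1],[0.064,-0.732,0,-7.6,0,5,-1],[0.064,-0.732,0,-7.6,0,5,-1]]]'
python3 -m creep '[[[0,0,-0.02,0,2,0,-1],[0,0,-0.05,0,6,0,-1],[0,0,-0.09,0,10,-2,-1],[0,0,-0.13,0,14,-4,-1],[0,0,-0.17,0,18,-7,-1],[0,0,-0.21,0,22,-10,-1],[0,0,-0.25,0,26,-13,-1],[0,0,-0.28,0,30,-16,-1],[0,0,-0.29,0,32.5,-19,-1],[0,0,-0.29,0,33.6,-22,-1],[0,0,-0.29,0,33.6,-24,-1],[0,0,-0.29,0,33.6,-24,-1]]]'
python3 - <<'E'
from h import *
from scipy.spatial.transform import Rotation as Ro
o=r.get_obs();q=o['eef_rot'];R=Ro.from_quat([q[1],q[2],q[3],q[0]]).as_matrix();print(o['ee_pos'],R.round(4).tolist(),o['contact_force'])
t=grab('top','t7.png')
E
```

```text
time_s: 12.2
ee_pos: [0.4565, -0.049, 0.3378]
eef_rot: [-0.0, 0.676, 0.737, 0.0]
contact_force: [0.3, 0.7, -1.5]
opening: 0.128
time_s: 13.4
ee_pos: [0.4549, 0.2868, 0.0934]
eef_rot: [-0.001, 0.775, 0.632, -0.004]
contact_force: [-0.3, -0.1, -0.9]
opening: 0.121
[0.45485602 0.28684621 0.09341126] [[0.2018, 0.9794, -0.0075], [0.9794, -0.2019, -0.004], [-0.0054, -0.0065, -1.0]] [-0.25472608 -0.07124097 -0.89705228]
```

```bash
python3 -m creep '[[[0,0,0,0,0,0,-1],[0,0,0,0,0,-1.5,-1],[0,0,0,0,0,-3,-1],[0,0,0,0,0,-4.5,-1],[0,0,0,0,0,-5.5,-1],[0,0,0,0,0,-6,-1],[0,0,0,0,0,-6,-1],[0,0,0,0,0,-6,-1]]]'
```

```text
time_s: 14.25
ee_pos: [0.4571, 0.2873, 0.0383]
eef_rot: [-0.0, 0.776, 0.631, 0.001]
contact_force: [-0.0, 0.3, -1.9]
opening: 0.125
```

```bash
python3 -m creep '[[[0,0,0,0,0,-0.5,-1],[0,0,0,0,0,-0.8,-1],[0,0,0,0,0,-1,-1],[0,0,0,0,0,-1,-1],[0,0,0,0,0,-1,-1]]]'
```

```text
time_s: 14.75
ee_pos: [0.4565, 0.287, 0.0283]
eef_rot: [-0.0, 0.776, 0.631, 0.0]
contact_force: [-1.1, -1.6, 5.2]
opening: 0.128
```

```bash
python3 -m creep '[[[0,0,0,0,0,0,0.2],[0,0,0,0,0,0,0.2],[0,0,0,0,0,0,0.2],[0,0,0,0,0,0,0.2],[0,0,0,0,0,2,0.2],[0,0,0,0,0,6,0.2],[0,0,0,0,0,10,0.2],[0,0,0,0,0,14,0.2],[0,0,0,0,0,18,0.2],[0,0,0,0,0,22,0.2],[0,0,0,0,0,22,0.2],[0,0,0,0,0,22,0.2]]]'
python3 - <<'E'
from h import *
t=grab('top','t8.png');w=grab('wrist','w8.png');s=grab('side','s8.png')
c=lambda f,x,y,W,H,sz:cv2.resize(np.ascontiguousarray(f['color'][y:y+H,x:x+W,::-1]),sz,interpolation=cv2.INTER_CUBIC)
A=np.vstack([c(t,290,140,95,95,(380,380)),np.zeros((220,380,3),np.uint8)])
A[380:]=c(w,100,60,300,157,(420,220))[:,:380]
B=c(s,260,140,140,200,(420,600))
cv2.imwrite('pics/m8.png',np.hstack([A,B]));print(r.get_obs()['ee_pos'])
E
```

```text
time_s: 15.95
ee_pos: [0.4566, 0.2871, 0.2481]
eef_rot: [-0.0, 0.776, 0.631, 0.001]
contact_force: [-0.1, 0.2, -1.7]
opening: 0.597
[0.45568422 0.28650758 0.24573028]
```

View pics/m8.png

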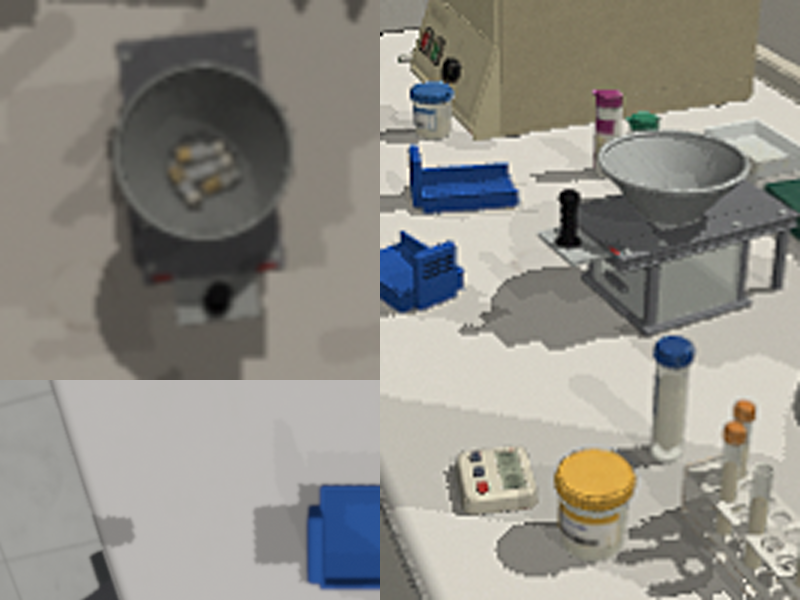

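The last permitted view shows all four vials in the funnel on the shut gate, the tray flat on the worktop and the bystanders in place. Now the knob, with the jaws across the pull direction.

```bash
python3 -m creep '[[[0,0,0.1,0,-2,0,0.2],[0,0,0.22,0,-5,0,0.2],[0,0,0.34,0,-8,0,0.2],[0,0,0.46,0,-11,0,0.2],[0,0,0.58,0,-14,0,0.2],[0,0,0.7,0,-17,0,0.2],[0,0,0.82,0,-20,0,0.2],[0,0,0.94,0,-23,0,0.2],[0,0,1.06,1.5,-26,0,0.2],[0,0,1.18,3,-29,0,0.2],[0,0,1.28,4,-31.5,0,0.2],[0,0,1.38,5,-33.7,0,0.2]]]'
python3 -m creep '[[[0,0,0.1,0.3,0,0,0.2],[0,0,0.2,0.6,0,0,0.2],[0,0,0.3,0.9,0,0,0.2],[0,0,0.4,1.1,0,0,0.2],[0,0,0.48,1.1,0,0,0.2],[0,0,0.48,1.1,0,0,0.2],[0,0,0.48,1.1,0,0,0.2]]]'
python3 - <<'E'
from h import *
from scipy.spatial.transform import Rotation as Ro
o=r.get_obs();q=o['eef_rot'];R=Ro.from_quat([q[1],q[2],q[3],q[0]]).as_matrix();print(o['ee_pos'],R.round(3).tolist())
w=grab('wrist','w9.png')
print('knob head expect',proj(w,[.5175,-.0495,.146]).round(1),'stem base',proj(w,[.5175,-.0495,.095]).round(1))
g=w['color'].astype(int);m=((g.max(2)<60)*255).astype(np.uint8);
n,l,st,c=cv2.connectedComponentsWithStats(m)
print([(st[i].tolist(),c[i].round(1).tolist()) for i in range(1,n) if st[i][4]>60])
for y in range(130,400,9): print(y,''.join('#' if m[y:y+4,x:x+4].mean()>128 else '.' for x in range(180,480,5)))
E
```

```text
time_s: 17.3
ee_pos: [0.5061, -0.0514, 0.2458]
eef_rot: [-0.002, 0.195, 0.981, 0.0]
contact_force: [0.5, 0.1, -0.2]
opening: 0.598
time_s: 18.0
ee_pos: [0.5171, -0.0499, 0.2464]
eef_rot: [-0.002, -0.041, 0.999, 0.0]
contact_force: [-0.9, -0.7, -0.5]
opening: 0.598
[ 0.51705337 -0.04993336  0.24643339] [[-0.997, -0.083, -0.003], [-0.083, 0.997, 0.0], [0.003, 0.001, -1.0]]
knob head expect [[324.5 197.9]] stem base [[324.4 182.1]]
[([406, 43, 10, 38, 176], [410.5, 61.3]), ([589, 126, 41, 12, 232], [611.1, 130.8]), ([565, 130, 19, 21, 220], [573.7, 139.4]), ([53, 138, 28, 35, 264], [71.7, 152.4]), ([310, 169, 27, 41, 929], [322.9, 188.9]), ([21, 247, 607, 153, 40447], [325.9, 352.2])]
130 ............................................................
139 ............................................................
148 ............................................................
157 ............................................................
166 ............................................................
175 ..........................#####.............................
184 ...............
[... 840 characters left out ...]
#######........................#############.....#
310 ################..........................##################
319 ################..........................##################
328 ###############............................#################
337 ###############............................#################
346 ###############............................#################
355 ###############............................#################
364 ##..########################...#######################..####
373 .....################################################.....##
382 .....################################################......#
391 .....################################################.......
```

The knob's head sits within a pixel or two of its predicted place in the wrist image, so I'm descending.

```bash
python3 -m creep '[[[0,0,0,0,0,-3,0.2],[0,0,0,0,0,-6,0.2],[0,0,0,0,0,-9,0.2],[0,0,0,0,0,-11,0.2],[0,0,0,0,0,-13,0.2],[0,0,0,0,0,-14.5,0.2],[0,0,0,0,0,-15.5,0.2],[0,0,0,0,0,-15.7,0.2],[0,0,0,0,0,-15.7,0.2]]]' 80
python3 -m creep '[[[0,0,0,0,0,0,-1],[0,0,0,0,0,0,-1],[0,0,0,0,0,0,-1],[0,0,0,0,0,0,-1],[0,0,0,0,0,0,-1],[0,0,0,0,0,0,-1]]]' 80
```

```text
time_s: 18.95
ee_pos: [0.5177, -0.05, 0.0906]
eef_rot: [-0.0, -0.042, 0.999, 0.0]
contact_force: [-1.0, -0.1, -0.4]
opening: 0.599
time_s: 19.55
ee_pos: [0.5182, -0.0508, 0.0916]
eef_rot: [0.001, -0.042, 0.999, -0.001]
contact_force: [-1.3, -4.0, 5.8]
opening: 0.201
```

Gripped the stem (opening ≈17 mm). Pulling 65 mm along the station's -x.

```bash
python3 -m creep '[[[0,0,0,-0.5,0,0,-1],[0,0,0,-1.2,-0.1,0,-1],[0,0,0,-2,-0.2,0,-1],[0,0,0,-3,-0.3,0,-1],[0,0,0,-4,-0.3,0,-1],[0,0,0,-5,-0.4,0,-1],[0,0,0,-5.8,-0.5,0,-1],[0,0,0,-6.3,-0.5,0,-1],[0,0,0,-6.5,-0.6,0,-1],[0,0,0,-6.5,-0.6,0,-1],[0,0,0,-6.5,-0.6,0,-1],[0,0,0,-6.5,-0.6,0,-1]]]' 80
python3 - <<'E'
from h import *
s=grab('side','s10.png');t=grab('top','t10.png');w=grab('wrist','w10.png')
print(r.get_obs()['ee_pos'],r.get_obs()['contact_force'])
def reds(f,box,z):
    x0,y0,x1,y1=box;g=f['color'][y0:y1,x0:x1].astype(int)
    m=((g[...,0]>g[...,1]+40)&(g[...,0]>g[...,2]+40)).astype(np.uint8)
    n,l,st,c=cv2.connectedComponentsWithStats(m,connectivity=8)
    for i in range(1,n):
        if st[i][4]>1: print(st[i].tolist(),[x0,y0],at(f,c[i]+[x0,y0],z).round(4))
print('side');reds(s,(290,180,400,260),.09)
print('top');reds(t,(300,150,380,240),.09)
d=np.array([.9962,.0857]);F=np.array([.642,-.039]);
P=lambda x,y,z:np.r_[F+d*x+np.array([-d[1],d[0]])*y,z]
for l,v in dict(edgeN=(-.098,-.036,.097),edgeF=(-.098,.036,.097),lineN=(-.1,-.036,.09),lineF=(-.1,.036,.09),knobtop=(-.187,0,.146)).items(): print(l,proj(s,P(*v))[0].round(1),proj(t,P(*v))[0].round(1),proj(w,P(*v))[0].round(1))
E
```

```text
time_s: 20.75
ee_pos: [0.4536, -0.0573, 0.0884]
eef_rot: [0.0, -0.042, 0.999, -0.001]
contact_force: [8.1, -8.5, -21.4]
opening: 0.188
[ 0.45363175 -0.05729829  0.08839467] [  8.62043141  -8.73936739 -20.95405977]
side
[32, 30, 2, 2, 3] [290, 180] [0.5421 0.008  0.09  ]
[33, 35, 12, 10, 19] [290, 180] [ 0.5379 -0.0525  0.09  ]
[47, 43, 3, 2, 4] [290, 180] [ 0.5518 -0.0867  0.09  ]
top
[56, 56, 2, 1, 2] [300, 150] [ 0.5525 -0.0963  0.09  ]
edgeN [336.3 221.2] [352.9 207.1] [262.1 413.5]
edgeF [324.6 211.3] [332.6 209. ] [394.1 413.4]
lineN [335.6 223.4] [352.9 208. ] [263.9 400.2]
lineF [324.  213.5] [332.6 209.9] [392.  400.1]
knobtop [303.9 207.3] [345.9 231.5] [330.1 339.2]
```

Run:
```python
from h import *
s=load('side');t=load('top')
d=np.array([.9962,.0857]);F=np.array([.642,-.039])
S=lambda p:(np.array([(p[:2]-F)@d,(p[:2]-F)@np.array([-d[1],d[0]])])*1e3).round(1)
g=s['color'].astype(int);red=(g[...,0]-g[...,1:].max(2))
for y in range(208,230): print(y,' '.join('%3d'%v for v in red[y,318:344]))
ys,xs=np.where(red[205:230,318:345]>40)
for y,x in zip(ys+205,xs+318): print((x,y),S(at(s,(x,y),.097)),S(at(s,(x,y),.09)),end=' | ')
a=cv2.imread('pics/t8.png').astype(int);b=cv2.imread('pics/t10.png').astype(int)
print()
for y in range(165,195,2): print(y,' '.join('%3d/%3d'%(a[y,x].mean(),b[y,x].mean()) for x in range(326,356,3)))
a=cv2.imread('pics/s8.png').astype(int);b=cv2.imread('pics/s10.png').astype(int)
D=np.abs(a-b).max(2)
print('bin diff')
for y in range(215,252,2): print(y,''.join('#' if D[y,x]>45 else '+' if D[y,x]>20 else '.' for x in range(330,390)))
```

```text
208   3   5   4  -1  -1   0  -1  -4  -2   0  -3  -2  -2  -1  -1  -1  -2   0  -2  -2   0  -1  -1  -1  -2  -1
209   4   4   0  -2   4  -8  -4   0  -1   0  -2  -1  -2   1  -2  -3  -3  -2  -1  -1  -2   0   0  -1  -2  -3
210   4   3   1  34  70   1  -3  -4  -2  -2  -2  -1  -2  -2   0   0  -1  -3  -1  -1  -1  -2  -3  -2  -1   1
211   6   3  -2   0  50  67  26  -4  -2  -2   0  -3   0  -2  -2  -1  -3  -1  -3  -3  -2  -2  -1  -2  -2  -2
212   4   4   1  -7  -5  24  38  -4  -1  -1  -2  -1  -2   0  -2  -1  -1  -2  -1  -3  -2  -1  -2   0  -1  -2
213   6   3  -4  -5  -3  -4  -6  -4  -2  -3  -2  -1  -1  -2  -1  -3  -1  -2  -3  -2  -2   0  -2  -1   0  -1
214   4   4   0  -3   2  34  32  -4  -4  -3  -1  -1  -1  -1   0  -2  -1   0  -1  -1  -2  -1  -1  -2   0  -2
215   3   3   1  -1   0  49  86  25   1  -5  -4  -1   0  -1  -1  -1  -2  -1  -1  -1  -3  -1  -2  -1  -3  -2
216  -2  -2  -2  -3  -5  -4  25  84  49   1  -5  -3  -1  -1  -1  -1  -1  -1  -2  -1  -1  -2   0  -3   0  -2
217  -1  -1  -2  -3  -4  -5  -6  19  63  47   4  -6  -4  -2  -2  -1  -1  -1  -1  -1  -1  -2  -1  -2  -2  -1
218  -3  -3  -2  -1 
[... 4750 characters left out ...]
.............++#+.................................
233 ...++..................+##++++++............................
235 .....++.................++....+.............................
237 .............+............+++...............................
239 .........++.................................................
241 ............................................................
243 ............................................................
245 ............................................................
247 ............................................................
249 .......+....................................................
251 ++++.++.....................................................
```

Run:
```python
from h import *
t=grab('top','t11.png');s=grab('side','s11.png')
g=t['color'].astype(int)
print('neck z.097 circle',[proj(t,[.642+.029*np.cos(a),-.039+.029*np.sin(a),.1])[0].round(1).tolist() for a in np.arange(0,6.2,np.pi/2)])
print('bin floor centre',proj(t,[.642,-.039,.016]).round(1),'side bin box',proj(s,[[.59,-.09,.01],[.7,-.08,.01],[.59,-.09,.06],[.7,-.08,.06]]).round(0).tolist())
for y in range(170,192): print(y,' '.join('%3d'%g[y,x].mean() for x in range(328,354)))
print('warmth R-B')
for y in range(170,192): print(y,' '.join('%3d'%(g[y,x,0]-g[y,x,2]) for x in range(328,354)))
a=cv2.imread('pics/s8.png').astype(int);b=s['color'].astype(int)[...,::-1]
print('side bin warmth change')
for y in range(222,248): print(y,' '.join('%3d'%((b[y,x,2]-b[y,x,0])-(a[y,x,2]-a[y,x,0])) for x in range(344,374)))
```

```text
neck z.097 circle [[339.9, 172.9], [331.9, 180.9], [340.1, 188.8], [348.2, 180.8]]
bin floor centre [[339.3 185.7]] side bin box [[349.0, 245.0], [378.0, 236.0], [349.0, 230.0], [379.0, 223.0]]
170  73  73  73  72  71  70  70  70  69  68  66  66  66  65  64  64  65  65  65  67  66  67  68  69  69  70
171  74  74  73  72  72  70  69  69  68  68  67  65  65  64  64  64  65  66  65  68  69  69  68  69  70  70
172  75  74  74  73  73  71  71  69  68  67  64  60  58  59  61  64  65  66  67  68  69  69  69  70  71  71
173  77  76  74  74  73  72  69  66  60  58  55  48  46  47  53  59  63  67  68  69  70  70  70  72  72  71
174  77  77  74  74  74  73  68  56  43  35  36  36  36  36  39  43  50  59  67  69  70  72  73  73  73  73
175  76  76  76  75  75  72  59  41  35  35  34  34  34  34  35  35  39  47  59  68  72  72  73  73  75  75
176  75  76  76  76  70  59  42  36  34  34  33  35  35  35  35  34  34  37  47  64  73  73  73  74  75  75
177  77  77  76  73  63  45  35  35  34  34  33  38  42  49  45  39  35  35  38  57  74  74  77  75  75  76
178  79  78  76  72  58  37  34  33  34  3
[... 6403 characters left out ...]
  -1  -2  -1   0   0  -1   0   0   0   1  -1   1   0   1   2   0   1   0   2   0
243  -1  -1   0   0   3   0   1   1  -1   0   2   1   0   0  -1   2  -1  -1   1  -1  -1  -1  -1   0  -1   1  -2   1  -2   0
244  -1   0   1   1   0  -1   0   0  -1  -1   1  -1  -2   1  -1   0   1  -1  -2   2  -1   0   0   0   0  -1  -1   2   1   1
245   1   1  -1   1  -4   0   2   1   0   0   2   0   1   0   1  -1   0  -1   0   1   0  -2   1   0   1   1  -1  -2   0   1
246   0   2   2   0   2  -1   1  -1   0   1  -1  -1   1  -1  -1  -2   0   0   1   0  -2   1  -1   0  -2   2   0   1  -1   0
247  -2  -1  -2   1  -1  -1   0   1   2  -1   1  -1  -1   1  -1   3   0  -1   1  -1   1  -2   1   1   1   1   1   1   2  -1
```

Run:
```python
from h import *
t=load('top');s=load('side')
F=np.array([.642,-.039]);d=np.array([.9962,.0857])
def tri(a,b):
    A=[];B=[];
    for f,px in((t,a),(s,b)):
        o,v=ray(f,px);v/=np.linalg.norm(v);P=np.eye(3)-np.outer(v,v);A.append(P);B.append(P@o)
    A=np.vstack(A);B=np.hstack(B);x=np.linalg.lstsq(A,B,rcond=None)[0];return x,np.linalg.norm(A@x-B)*1e3
for a in((335,186),(343,187),(341,180)):
    for b in((354,227.5),(361,226.5)):
        x,e=tri(a,b);q=x[:2]-F;print(a,b,'station',(np.array([q@d,q@[-d[1],d[0]],x[2]])*1e3).round(0),'err mm',e.round(1))
```

```text
(335, 186) (354, 227.5) station [-0. 16. 25.] err mm 2.4
(335, 186) (361, 226.5) station [10. 10. 27.] err mm 18.7
(343, 187) (354, 227.5) station [-13. -11.  42.] err mm 2.9
(343, 187) (361, 226.5) station [ -4. -16.  44.] err mm 12.9
(341, 180) (354, 227.5) station [ 5. -1. 35.] err mm 17.9
(341, 180) (361, 226.5) station [15. -7. 37.] err mm 1.8
```

Two caps near the neck's front edge could be in the bin or hung up in the neck. A small shake of the gate will tell.

```bash
python3 -m creep '[[[0,0,0,-0.6,-0.05,0,-1],[0,0,0,0.4,0,0,-1],[0,0,0,-0.6,-0.05,0,-1],[0,0,0,0.4,0,0,-1],[0,0,0,-0.6,-0.05,0,-1],[0,0,0,0,0,0,-1],[0,0,0,0,0,0,-1],[0,0,0,0,0,0,-1],[0,0,0,0,0,0,-1]]]' 80
python3 - <<'E'
from h import *
t0=load('top')['color'].astype(int);s0=load('side')['color'].astype(int)
t=grab('top','t12.png');s=grab('side','s12.png')
D=np.abs(t['color'].astype(int)-t0).max(2)[165:195,322:358];print('top diff max',D.max(),(D>15).sum())
D=np.abs(s['color'].astype(int)-s0).max(2)[220:250,344:380];print('side bin diff',D.max(),(D>15).sum())
g=s['color'].astype(int);red=(g[...,0]-g[...,1:].max(2));ys,xs=np.where(red[213:226,320:336]>40)
d=np.array([.9962,.0857]);F=np.array([.642,-.039])
print('line x',np.mean([(at(s,(x+320,y+213),.09)[:2]-F)@d for y,x in zip(ys,xs)]))
# brightness profile of side bin after shake & before opening
a=cv2.imread('pics/s8.png').astype(int).mean(2);b=g.mean(2)
for y in range(222,244): print(y,' '.join('%4d'%(b[y,x]-a[y,x]) for x in range(344,374)))
print(r.get_obs()['ee_pos'],r.get_obs()['contact_force'],r.get_obs()['opening'])
E
```

```text
time_s: 21.9
ee_pos: [0.4539, -0.0573, 0.0884]
eef_rot: [0.001, -0.042, 0.999, -0.001]
contact_force: [8.4, -8.5, -22.3]
opening: 0.178
top diff max 8 0
side bin diff 19 1
line x -0.1045312277059708
222    2    1    2    4    5    3    3    4    6    3    2    3    2    3    3    1    4    2    1    4    0    4    4    4    4    3    5    4    2    1
223    3    3    3    4    4    3    4    1    5    2    4    0    0    3    2    0    1    3    2    3    3    3    4    5    2    1    6    7    7    7
224    5    3    4    4    5    2    3    0    2    2    2    2    1    2    1    5    3    3    6    1    5    3    7    5    9    8    8   11    9    8
225    4    6    1    3    2    3    3    3    3    3    4    1    3    2    2    4    4   10   14    5    5    7   10    6    6    8    8    6    7    5
226    4    3    1    5    2    4    1    0    2    1    6    5    4    5    7   14   20   25   24    6    2    6    5    7    6    6    7    7    6   10
227    1    2    1    3    4    3    3    4    5    4   11   14   12    2    7   23   22   24   25   10    2    4    1    8    4   
[... 1885 characters left out ...]
   3    2    4    4    6    1    4    3    6    5    0    3    4    5    5    4    3    5    4    7    5    5    7    3    7    4    4    6
241    1    2    4    7    2    2    5    3    3    7    0    5    5    7    6    4    6    4    4    4    6    4    5    3    3    5    3    5    4    4
242    2    4    4    2   -1    2    3    4    5    4    5    3    5    6    4    6    3    5    3    4    5    5    3    4    5    5    5    3    4    5
243    2    4    4    2    1    4    3    2    4    5    7    5    5    5    5    2    5    3    7    6    5    6    4    5    3    3    3    6    2    5
[ 0.45389313 -0.05728913  0.08839542] [  8.62229981  -7.37952174 -21.33487067] 0.18585225292033322
```

Nothing changed under the shake. For a decisive test, I'll ease the gate in by 18 mm, so its plate hides what lies below it but not what lies above.

```bash
python3 -m creep '[[[0,0,0,0.6,0.05,0,-1],[0,0,0,1.2,0.1,0,-1],[0,0,0,1.8,0.15,0,-1],[0,0,0,1.8,0.15,0,-1],[0,0,0,1.8,0.15,0,-1]]]' 80
python3 - <<'E'
from h import *
t=grab('top','t13.png');g=t['color'].astype(int)
for y in range(174,192): print(y,' '.join('%3d'%g[y,x].mean() for x in range(330,350)),' | ',' '.join('%2d'%(g[y,x,0]-g[y,x,2]) for x in range(330,350)))
E
python3 -m creep '[[[0,0,0,-0.6,-0.05,0,-1],[0,0,0,-1.2,-0.1,0,-1],[0,0,0,-1.8,-0.15,0,-1],[0,0,0,-1.8,-0.15,0,-1],[0,0,0,-1.8,-0.15,0,-1],[0,0,0,-1.8,-0.15,0,-1]]]' 80
```

```text
time_s: 22.5
ee_pos: [0.4716, -0.0555, 0.0883]
eef_rot: [0.0, -0.042, 0.999, -0.001]
contact_force: [6.9, -7.1, -18.5]
opening: 0.185
174  74  74  73  73  69  56  42  36  37  36  36  36  39  42  50  58  66  69  71  71  |   4  4  4  3  3  3  1  0  0  0  1  1  2  1  2  2  3  4  3  2
175  75  75  75  72  60  41  35  34  35  34  34  35  35  35  38  46  59  68  71  72  |   3  3  4  3  2  2  1  0  0  0  0  0  0  1  2  2  3  4  4  3
176  77  75  71  58  42  36  34  35  35  35  35  35  35  34  34  37  48  64  73  73  |   3  3  3  3  1  0  0 -1  0 -1  0 -1  0  0  0  0  1  4  4  3
177  75  73  63  46  36  34  34  35  34  36  40  46  46  39  35  36  38  57  73  75  |   3  3  3  2 -1  0  0  0  1 -1  2  3  3  0  0  0  1  2  3  3
178  75  73  57  37  35  34  34  34  35  43  58  69  68  51  36  34  35  45  62  74  |   3  4  2  1  0  0  0  0 -1  3 10 16 13  6  1 -1 -1  2  3  4
179  78  73  55  37  34  35  35  34  36  55  77  85  83  65  38  35  34  36  56  75  |   4  3  2  1 -1  0  1  0  1  9 22 31 26 13  3  0 -1  0  2  3
180  80  72  53  36  34  34  35  34  38  60  84  89  82  62  37  34  34  38  6
[... 1132 characters left out ...]
9 101 106 104 103 100  98  96  97  96  93  91  89  90  89  |   4  5  4  4  4  4  4  5  4  4  4  4  5  5  5  4  3  4  4  4
189  95  95  97  97  98  99 102 102 101 100  99  98  97  96  93  92  90  89  90  89  |   4  4  4  4  4  4  5  3  4  4  5  3  4  3  4  4  4  3  4  4
190  97  97  98  99  98  98  99  99 100 100  98  97  97  97  97  95  93  92  90  89  |   4  4  4  4  4  4  4  4  4  4  4  4  5  5  5  5  5  4  4  4
191  97  98 100  98  97  98  98 100 100  99  98  97  95  96  97  97  96  94  94  92  |   4  4  3  3  4  4  4  4  4  4  4  4  4  5  4  5  5  5  5  3
time_s: 23.15
ee_pos: [0.4536, -0.0573, 0.0884]
eef_rot: [0.0, -0.042, 0.999, -0.001]
contact_force: [8.1, -8.9, -20.6]
opening: 0.184
```

The plate hid the front caps when eased in, so they lie below the gate. The gate is back at its mark, so I'm handing in.

Run:
```python
from h import *
s=grab('side','s14.png');g=s['color'].astype(int);red=(g[...,0]-g[...,1:].max(2));ys,xs=np.where(red[213:226,320:336]>40)
print('line',np.mean([(at(s,(x+320,y+213),.09)[:2]-[.642,-.039])@[.9962,.0857] for y,x in zip(ys,xs)]),r.get_obs()['ee_pos'],r.get_obs()['contact_force'])
job.finish_job()
```

```text
line -0.10485270925113425 [ 0.45361345 -0.05731032  0.08840528] [  8.3331977   -9.37792812 -22.21573822]
the job is handed in; nothing more can be done
```

The job is handed in at about 23 s of the 72 s allowed; no verdict is reported. I poured the four vials into the funnel, set the tray back flat, pulled the gate out to its mark, and left the gripper holding the knob.

- **First grasp:** it missed, because the fingertips sit about 33 mm higher than the tool description says. The jaws closed on air above the grip and moved nothing, and I corrected for this from then on.
- **Vials and tray:** the last picture I viewed, before the gate was opened, showed all four vials in the funnel on the shut gate. It also showed the tray flat and let go, and the bystanders visible in it standing in place. I did not image the tray or bystanders up close again after that.
- **Gate:** the arm pulled the knob 65 mm with no sign of slip. The red line measured about 3 mm outside the guide's ticks, which agrees with the mark to within about 2 mm. The fingers felt about 8 N from the spring. There were also steady side loads of about 9 N sideways and 22 N downward, which I left alone as they were far below the limits.
- **Vials in the bin:** shaking the gate changed nothing. Easing it 18 mm inward hid the two doubtful front caps behind the plate, so they are below the gate, and nothing was left in the funnel. I never counted four separate vials in the bin; that rests on the image numbers, because my picture views had run out.

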